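Click the pack counter's thumbwheel round to the mark

TASK

Bring the pack counter on the packing table up to its mark: with a fingertip, flick the edge of the black six-lobed thumbwheel anticlockwise (seen from above), click by click, until the lobe with the raised metal bar rests under the fixed steel pointer, and do not go past it. Only push the lobes gently, without pinching or forcing the wheel; leave the bottles, packs and blister cards standing around it where they are, and finish with the hand clear.

Things in the scene. Friction and masses are not known exactly. Their poses are not given: they have to be found in the camera images.
- counter: Pack counter, fixed to the table: grey base 120 mm (its x) by 130 mm (its y), 34 mm high, with a 66 mm high, 26 mm deep ridge along its far (+x) edge and a black thumbwheel lying flat in front of that. Origin at the centre of its underside, z up; -x is its front, roughly facing the robot. The wheel's vertical axle is at (-20, 0) mm. A white arrow shows the way to turn.
- wheel_centre (a point): On the axle, at the wheel's upper face, 60 mm above the table; axes as the counter's. The wheel: a disc of 33 mm radius with six lobes 60 degrees apart, each 10 mm wide with a round end reaching 45 mm from the axle; it spans 42 to 60 mm above the table, 8 mm clear of the base. A finger up to 30 mm wide fits between two lobes. The front lobe stands 5 mm out past the base.
- pointer_tip (a point): Tip of the fixed steel pointer, a 5 mm rod reaching from the ridge towards the axle (along the counter's -x) over the wheel's far rim; the tip is 34 mm from the axle, the rod's centre 68.5 mm above the table.
- index_end (a point): On top of the lobe that carries the raised metal bar (35 mm long, 6 mm wide, 2 mm high, running outward from the wheel's hub), 40 mm from the axle, 61 mm above the table. Turns with the wheel.
- wheel (a joint): Wheel angle (rad), growing anticlockwise from above (front lobes go to the counter's -y); 0 = barred lobe under the pointer (+x). Starts about -2.09, -3.14 or -4.19. A spring detent rests it every 60 degrees (1.047 rad), 0 included, so at rest a lobe points to -x; let go in between, it snaps to the nearer rest and does not run on. Pushing over takes about 4 N at a lobe.
- tall_bottle: Bystander: loose amber bottle with a screw cap, 44 mm across, 92 mm tall; origin at the centre of its underside.
- long_pack: Bystander: loose shrink-wrapped row of four small capped vials, 96 x 24 x 46 mm (long side = its x); origin at the centre of its underside.
- square_pack: Bystander: loose shrink-wrapped two-by-two pack of small capped vials, 52 x 52 x 50 mm; origin at the centre of its underside.
- jar: Bystander: loose white pill jar, 52 mm across, 55 mm tall; origin at the centre of its underside.
- blister_stack: Bystander: loose stack of blister cards, 100 x 45 x 14 mm (long side = its x); origin at the centre of its underside.
- short_pack: Bystander: loose shrink-wrapped row of three small capped vials, 24 x 72 x 46 mm (long side = its y); origin at the centre of its underside.
Mind the look-alikes: they are no part of the job. There is more than one size of the counter; the job needs the middle-sized.

How it is judged (in metres and radians):
At the end, for the whole second after the job is handed in: The wheel rests within 0.14 rad (8 degrees) of 0, its barred lobe under the pointer; every bystander stands within 20 mm of its start, tilted less than 0.3 rad (value of joint wheel between -0.14 and 0.14 rad and velocity of joint wheel between -0.1 and 0.1 rad/s and not (distance of tall_bottle from where it was at the start of the episode above 0.02 m or angle between tall_bottle's own z axis and vertical above 0.3 rad) and not (distance of long_pack from where it was at the start of the episode above 0.02 m or angle between long_pack's own z axis and vertical above 0.3 rad) and not (distance of square_pack from where it was at the start of the episode above 0.02 m or angle between square_pack's own z axis and vertical above 0.3 rad) and not (distance of jar from where it was at the start of the episode above 0.02 m or angle between jar's own z axis and vertical above 0.3 rad) and not (distance of blister_stack from where it was at the start of the episode above 0.02 m or angle between blister_stack's own z axis and vertical above 0.3 rad) and not (distance of short_pack from where it was at the start of the episode above 0.02 m or angle between short_pack's own z axis and vertical above 0.3 rad)); the robot touches nothing.
It fails at once if the wheel goes past the mark (more than 0.45 rad beyond it) (value of joint wheel above 0.45 rad).
It fails at once if the wheel is wound back, clockwise, away from the mark (below -4.95 rad) (value of joint wheel below -4.95 rad).
It fails at once if the wheel or counter is pinched or forced (more than 25 N from the fingers) (contact force between the fingers and counter above 25 N).
It fails at once if a bystander (bottle, jar, vial pack or blister stack) is moved more than 20 mm, lifted or tipped over ((distance of tall_bottle from where it was at the start of the episode above 0.02 m or angle between tall_bottle's own z axis and vertical above 0.3 rad) or (distance of long_pack from where it was at the start of the episode above 0.02 m or angle between long_pack's own z axis and vertical above 0.3 rad) or (distance of square_pack from where it was at the start of the episode above 0.02 m or angle between square_pack's own z axis and vertical above 0.3 rad) or (distance of jar from where it was at the start of the episode above 0.02 m or angle between jar's own z axis and vertical above 0.3 rad) or (distance of blister_stack from where it was at the start of the episode above 0.02 m or angle between blister_stack's own z axis and vertical above 0.3 rad) or (distance of short_pack from where it was at the start of the episode above 0.02 m or angle between short_pack's own z axis and vertical above 0.3 rad)).
It also fails if it takes over 64 s, if anything falls off the work surface, if the arm or the gripper's body presses on something with over 40 N, if the wrist force passes 120 N, or if a joint passes its speed limit or range.

ROBOT

A 6-joint arm with a two-finger parallel gripper is mounted at the origin on the work surface. World frame = base frame: x ahead of the robot, y to its left, z up, the work surface at z = 0. Lengths are in mm, angles in rad, forces in N, time in s.
With the tool pointing down it reaches from about 275 to 750 mm from the base axis. Payload 10.2 kg.
Tool frame: the origin (TCP) lies where the fingers leave the gripper's body, on its centre line; the fingertips stand 73 mm ahead of it and the grasp point (between the pads) lies 54 mm ahead of it; z points along the fingers, y is the line along which they close (so a half turn about z gives the same grasp; the last joint's range is limited). The gripper opens to 85 mm and grips with 20 to 120 N. Pads are 22 mm wide; open, the fingers measure 114 mm over their backs; the gripper's body (76 mm by 85 mm) begins 54 mm behind the grasp point. The pads swing forward as they close: fully open they stand 13 mm farther back than shut.
Start: joints at [1.085, 0.313, 1.498, -0, 1.331, -0.223], TCP at [136.4, 506.978, 303.894] pointing down, gripper open.
Joint ranges: [-2.94, 2.94], [-0.97, 2.17], [0.19, 2.56], [-1.23, 4.37], [0.02, 3.11], [-2.88, 2.88]. Speed limits (rad/s): [2.39, 2.39, 3.01, 3.14, 3.14, 3.14].

INTERFACE

Orientations are given as a unit quaternion [w, x, y, z].
In Python, from rig import ctrl gives the robot as it stands.
- The arm moves only by the shell command python3 -m creep 'ROWS' [OPENING] [FORCE]. ROWS is JSON, a list that holds one entry, the list of rows, each a list of 6 numbers: the shift along the world's x, y, z in units of 25 mm (1.0 is 25 mm), then the turn, a rotation vector about the world's x, y, z in units of 5 degrees (1.0 is 5 degrees). In form: [[[x, y, z, ax, ay, az], ...]]. A call has 1 to 20 rows; each row is the pose to reach, as a shift and turn from the pose commanded when the call began; what a row does not reach only later rows make up. A row lasts 1/12 s, in which the tool goes at most 41.7 mm and 7.16 degrees, less where a joint would pass 70% of its speed; a pose out of reach is approached as far as the arm can. A call with a gripper value outside its range is refused whole. OPENING is the finger opening in mm, from 0 to 85.4, set as the call begins (- or left out, the last holds). The fingers move at their own pace and stop on an object; FORCE is the grip in N (left out, the last holds). Time passes only in rows, so rows that repeat a pose let the fingers close. It gives the time, the measured TCP pose, the force, the opening and the grip force at its end, in the units of the state.
- ctrl.sense(): the state, without advancing time (a new reading comes with each control period).
- ctrl.capture(name): name is "scene" or "top"; returns a dict with "image" (480x640x3 uint8, red, green, blue), "fx", "fy", "cx", "cy" (pixels), "R" (3x3) and "t" (3): a world point X has camera coordinates R X + t. Camera axes: x right, y down, z forward; pixel columns grow to the right and rows downward; lengths in mm; the calibration is good to about 2 mm. A picture is of the moment at which its call begins. There is no depth.
- ctrl.finish_job(): hands the job in; it is judged then, once.
The state is a dict: "time_s": time; "joints": joint angles; "dq": joint speeds; "tau": joint torques, N m; "eef_pos": TCP position; "ee_rot": TCP orientation; "force": force on the tool from outside, world axes, zero at the start; "wrist_torque": the same for the moment, N m; "grip_width": opening from 0.0 (shut) to 1.0 (fully open); "grip_force": force on a finger pad.
Only numpy, scipy, OpenCV 4.12 (cv2) and the standard library are available. Lean on these libraries where they do the work, as an engineer would, in place of code of your own. Each camera call takes 0.05 s, during which the arm holds its last target. There are 200 camera calls.

## Working session

There is one attempt and no reset: what is moved stays moved. The work goes in short steps, Python scripts to look and compute and a shell command to move; the robot and the scene stay as the last step left them, time stands still between calls to the robot, and variables do not carry over. Pictures are saved under pics/ and viewed, at most 10 in all, crops included, and the job is handed in when it is done.

```bash
mkdir -p pics
cat > h.py <<'E'
import numpy as np, cv2
from rig import ctrl
def snap(n,f):
    c=ctrl.capture(n); cv2.imwrite('pics/'+f,c['image'][:,:,::-1]); np.savez('pics/'+f+'.npz',**c); return c
def ray(c,u,v,z):
    R=np.array(c['R']);t=np.array(c['t']);o=-R.T@t
    d=R.T@np.array([(u-c['cx'])/c['fx'],(v-c['cy'])/c['fy'],1]); return o+d*(z-o[2])/d[2]
def proj(c,X):
    p=np.array(c['R'])@np.array(X)+np.array(c['t']); return c['fx']*p[0]/p[2]+c['cx'],c['fy']*p[1]/p[2]+c['cy']
E
python3 -c "
from h import *
for n in('top','scene'):
    c=snap(n,n+'0.png'); print(n,-np.array(c['R']).T@c['t'])
s=ctrl.sense(); print(s['eef_pos'],s['ee_rot'],s['time_s'])"
```

```text
top [ 439.91848234    5.0296518  1077.91028545]
scene [1328.94550702 -575.24247533  882.9366222 ]
[136.32663988 506.84697135 303.40825394] [-1.93702132e-04  1.31019383e-01  9.91379643e-01 -5.36835848e-04] 0.1
```

View pics/top0.png

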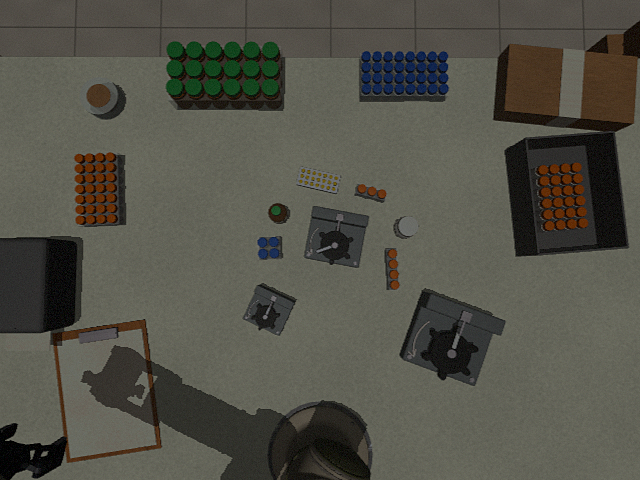

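View pics/scene0.png

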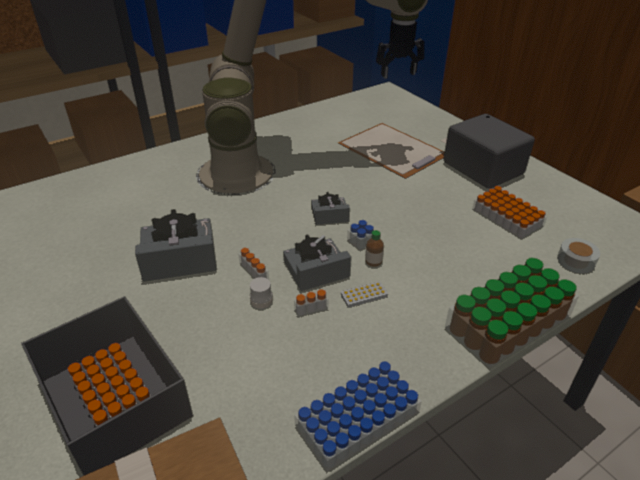

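The middle counter is at about (336,238) in the top view. The tall bottle, square pack, blister, short/long packs and jar stand around it. I'll enlarge that area.

```bash
python3 -c "
from h import *
c=dict(np.load('pics/top0.png.npz'))
im=c['image'][155:305,235:435,::-1]
cv2.imwrite('pics/crop.png',np.clip(cv2.resize(im,None,fx=4,fy=4,interpolation=cv2.INTER_CUBIC)*1.7,0,255))
for p in [(313,207),(368,214),(361,267),(305,260)]: print(p,ray(c,*p,34)[:2])
for p in [(279,213,92),(269,248,50),(392,269,46),(405,227,55),(371,192,46),(319,179,14),(335,244,60)]: print(p,ray(c,*p)[:2])
"
```

```text
(313, 207) [575.75687945  16.12976869]
(368, 214) [ 559.35905925 -112.36554954]
(361, 267) [435.78784381 -95.26161506]
(305, 260) [452.09296191  34.62952692]
(279, 213, 92) [554.88072478  90.39757262]
(269, 248, 50) [479.35842488 116.47642934]
(392, 269, 46) [ 431.20038822 -165.2523204 ]
(405, 227, 55) [ 527.0966437  -194.50942658]
(371, 192, 46) [ 609.2091493  -118.32478374]
(319, 179, 14) [645.68559884   2.03261015]
(335, 244, 60) [487.98929011 -34.06426249][ WARN:0@0.181] global loadsave.cpp:1063 imwrite_ Unsupported depth image for selected encoder is fallbacked to CV_8U.
```

View pics/crop.png

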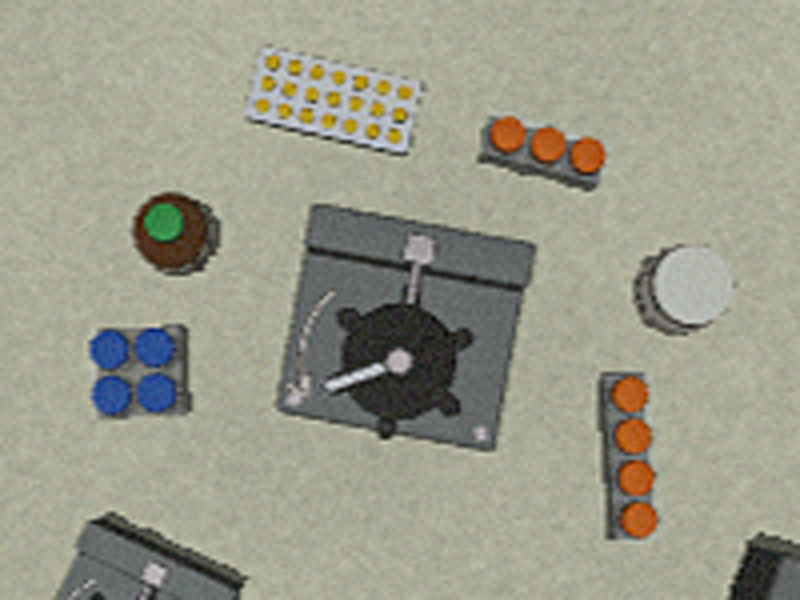

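The top crop shows the hub at (399,361), the bar pointing to (327,387), the pointer at (413,290) and the front lobe at (386,428). The bar is about 120° anticlockwise of the pointer, so the wheel is at -4.19 and needs 4 clicks. The axle is near (484.5,-34.5) and the counter's yaw is about -7°. I'll shut the gripper and move above the front-left gap.

```bash
python3 -m creep '[[[0.5,-1,0,0,0,-0.8],[1.1,-2,0,0,0,-1.6],[1.6,-3,0,0,0,-2.5],[2.2,-4.1,0,0,0,-3.3],[2.8,-5.1,0,0,0,-4.1],[3.3,-6.2,0,0,0,-4.9],[3.9,-7.2,0,0,0,-5.7],[4.4,-8.2,0,0,0,-6.6],[5,-9.2,0,0,0,-7.4],[5.5,-10.2,0,0,0,-8.2],[6.1,-11.3,0,0,0,-9],[6.6,-12.3,0,0,0,-9.8],[7.2,-13.3,0,0,0,-10.7],[7.7,-14.4,0,0,0,-11.5],[8.3,-15.4,0,0,0,-12.3],[8.8,-16.4,0,0,0,-13.1],[9.4,-17.4,0,0,0,-13.9],[9.9,-18.5,0,0,0,-14.8],[10.5,-19.5,0,0,0,-15.6],[11.04,-20.54,0,0,0,-16.4]]]' 0 20
python3 -m creep '[[[0,0,-1,0,0,0],[0,0,-2,0,0,0],[0,0,-3,0,0,0],[0,0,-3.5,0,0,0],[0,0,-3.5,0,0,0],[0,0,-3.5,0,0,0]]]'
python3 -c "
from h import *
s=ctrl.sense(); print(s['eef_pos'],s['ee_rot'],s['force'],s['time_s'],s['grip_width'])"
```

```text
time_s: 1.77
eef_pos: [412.8, -7.9, 303.7]
ee_rot: [-0.0, 0.751, 0.661, -0.0]
force: [-0.3, 1.1, -0.0]
grip_width: -0.0
grip_force: 0.0
time_s: 2.27
eef_pos: [412.4, -6.5, 216.4]
ee_rot: [-0.0, 0.749, 0.662, -0.0]
force: [-0.2, 0.3, -0.3]
grip_width: -0.002
grip_force: 0.0
[412.36150447  -6.51200648 216.42875251] [-4.22545055e-04  7.49288007e-01  6.62244098e-01 -2.43932027e-04] [-0.15746023  0.26136543 -0.29269866] 2.2667 -0.0020167326994564973
```

```bash
python3 -m creep '[[[0,0,-1,0,0,0],[0,0,-2,0,0,0],[0,0,-3,0,0,0],[0,0,-3.5,0,0,0],[0,0,-3.86,0,0,0],[0,0,-3.86,0,0,0],[0,0,-3.86,0,0,0]]]'
python3 -c "
from h import *
c=snap('scene','s1.png');d=snap('top','t1.png')
a=c['image'][200:310,240:400];b=d['image'][190:300,270:430]
cv2.imwrite('pics/c1.png',np.clip(np.hstack([cv2.resize(x,(400,275),interpolation=2) for x in(a,b)])[:,:,::-1]*1.6,0,255).astype(np.uint8))
C=np.array([484.5,-34.5]);e=np.array([.992,-.124]);f=np.array([.124,.992])
for o in (-75,-51):
  for ph in range(0,51,5):
    t=np.radians(ph);u=o*np.cos(t)-19*np.sin(t);v=o*np.sin(t)+19*np.cos(t)
    print(o,ph,((u-(-51 if o==-51 else -75))*e+(v-19)*f)/25)
print(((-51+75)*e)/25)
"
```

```text
time_s: 2.85
eef_pos: [413.0, -6.6, 120.8]
ee_rot: [0.001, 0.749, 0.662, 0.0]
force: [-0.7, -0.5, 0.0]
grip_width: -0.004
grip_force: 0.0
-75 0 [0. 0.]
-75 5 [-0.08716443 -0.2554464 ]
-75 10 [-0.15173355 -0.51751763]
-75 15 [-0.19321595 -0.78421917]
-75 20 [-0.21129593 -1.05352125]
-75 25 [-0.20583588 -1.32337434]
-75 30 [-0.17687737 -1.59172468]
-75 35 [-0.12464078 -1.85652996]
-75 40 [-0.04952366 -2.11577486]
-75 45 [ 0.0479023  -2.36748637]
-75 50 [ 0.16689562 -2.60974881]
-51 0 [0. 0.]
-51 5 [-0.08041327 -0.17199326]
-51 10 [-0.14553035 -0.35034051]
-51 15 [-0.19485565 -0.53368442]
-51 20 [-0.22801377 -0.72062964]
-51 25 [-0.24475237 -0.90975339]
-51 30 [-0.24494406 -1.09961634]
-51 35 [-0.22858736 -1.28877351]
-51 40 [-0.19580678 -1.4757853 ]
-51 45 [-0.14685178 -1.65922843]
-51 50 [-0.08209495 -1.8377068 ]
[ 0.95232 -0.11904]
```

View pics/c1.png

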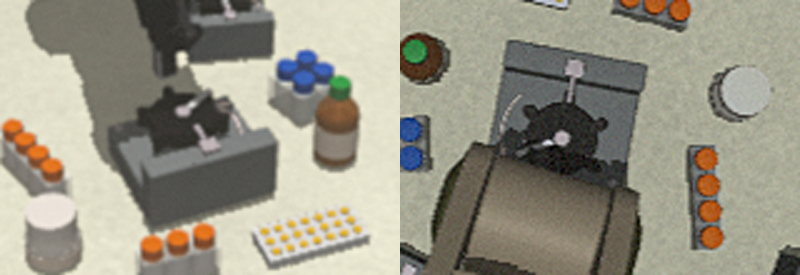

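The crop shows the shut fingertips at the front of the wheel, near (175,60) in the left half, clear of everything. I'll move in.

```bash
python3 -m creep '[[[0.2,-0.02,0,0,0,0],[0.4,-0.05,0,0,0,0],[0.6,-0.07,0,0,0,0],[0.8,-0.1,0,0,0,0],[0.95,-0.12,0,0,0,0],[0.95,-0.12,0,0,0,0],[0.95,-0.12,0,0,0,0]]]'
python3 -m creep '[[[-0.04,-0.09,0,0,0,0.5],[-0.08,-0.17,0,0,0,1],[-0.11,-0.26,0,0,0,1.5],[-0.15,-0.35,0,0,0,2],[-0.17,-0.44,0,0,0,2.5],[-0.19,-0.53,0,0,0,3],[-0.21,-0.63,0,0,0,3.5],[-0.23,-0.72,0,0,0,4]]]'
python3 -m creep '[[[-0.01,-0.1,0,0,0,0.5],[-0.02,-0.19,0,0,0,1],[-0.02,-0.28,0,0,0,1.5],[-0.02,-0.38,0,0,0,2],[-0.01,-0.48,0,0,0,2.5],[0,-0.57,0,0,0,3],[0.02,-0.66,0,0,0,3.5],[0.03,-0.75,0,0,0,4],[0.06,-0.85,0,0,0,4.5],[0.08,-0.94,0,0,0,5],[0.08,-0.94,0,0,0,5],[0.08,-0.94,0,0,0,5]]]'
python3 -c "
from h import *
d=snap('top','t2.png');c=snap('scene','s2.png')
a=c['image'][200:310,240:400];b=d['image'][190:300,270:430]
cv2.imwrite('pics/c2.png',np.clip(np.hstack([cv2.resize(x,(400,275),interpolation=2) for x in(a,b)])[:,:,::-1]*1.6,0,255).astype(np.uint8))"
```

```text
time_s: 3.53
eef_pos: [436.2, -9.5, 119.8]
ee_rot: [-0.0, 0.749, 0.662, -0.0]
force: [-0.8, -0.0, 0.3]
grip_width: 0.003
grip_force: 0.0
time_s: 4.2
eef_pos: [430.1, -27.2, 119.8]
ee_rot: [-0.001, 0.622, 0.783, 0.0]
force: [-0.3, 3.1, 0.3]
grip_width: -0.005
grip_force: 1.5
time_s: 5.2
eef_pos: [432.2, -51.0, 119.9]
ee_rot: [-0.0, 0.439, 0.898, -0.0]
force: [-1.1, 0.8, 0.1]
grip_width: -0.002
grip_force: 0.0
```

View pics/c2.png

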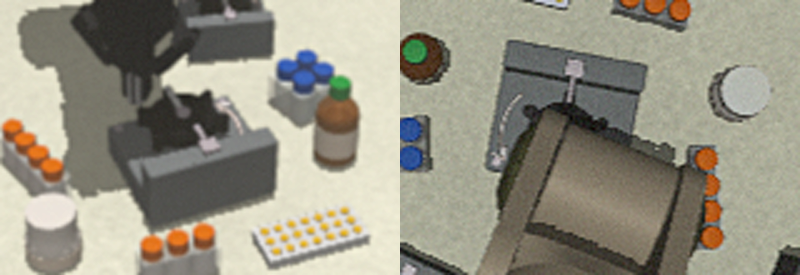

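The bar, at (175,98) in the left half, has turned to the front, so one click is done. I'll retract, swing back outside the wheel and enter for the second click.

```bash
python3 -m creep '[[[-0.25,-0.2,0,0,0,0],[-0.5,-0.4,0,0,0,0],[-0.75,-0.59,0,0,0,0],[-0.85,-0.34,0,0,0,-1],[-0.92,-0.08,0,0,0,-2],[-0.97,0.19,0,0,0,-3],[-1,0.45,0,0,0,-4],[-1.01,0.72,0,0,0,-5],[-0.99,0.99,0,0,0,-6],[-0.95,1.26,0,0,0,-7],[-0.88,1.52,0,0,0,-8],[-0.8,1.78,0,0,0,-9],[-0.8,1.78,0,0,0,-9],[-0.6,1.76,0,0,0,-9],[-0.4,1.73,0,0,0,-9],[-0.2,1.71,0,0,0,-9],[0,1.68,0,0,0,-9],[0.15,1.66,0,0,0,-9],[0.15,1.66,0,0,0,-9],[0.15,1.66,0,0,0,-9]]]'
python3 -m creep '[[[-0.04,-0.09,0,0,0,0.5],[-0.08,-0.17,0,0,0,1],[-0.11,-0.26,0,0,0,1.5],[-0.15,-0.35,0,0,0,2],[-0.17,-0.44,0,0,0,2.5],[-0.19,-0.53,0,0,0,3],[-0.21,-0.63,0,0,0,3.5],[-0.23,-0.72,0,0,0,4],[-0.24,-0.82,0,0,0,4.5],[-0.24,-0.91,0,0,0,5],[-0.24,-1,0,0,0,5.5],[-0.24,-1.1,0,0,0,6],[-0.24,-1.2,0,0,0,6.5],[-0.23,-1.29,0,0,0,7],[-0.21,-1.38,0,0,0,7.5],[-0.2,-1.48,0,0,0,8],[-0.17,-1.57,0,0,0,8.5],[-0.15,-1.66,0,0,0,9],[-0.15,-1.66,0,0,0,9],[-0.15,-1.66,0,0,0,9]]]'
python3 -c "
from h import *
d=snap('top','t3.png');c=snap('scene','s3.png')
a=c['image'][200:310,240:400];b=d['image'][190:300,270:430]
cv2.imwrite('pics/c3.png',np.clip(np.hstack([cv2.resize(x,(400,275),interpolation=2) for x in(a,b)])[:,:,::-1]*1.6,0,255).astype(np.uint8))"
```

```text
time_s: 6.97
eef_pos: [436.2, -9.6, 119.8]
ee_rot: [-0.0, 0.749, 0.662, -0.0]
force: [-0.2, -0.5, -0.1]
grip_width: 0.002
grip_force: 0.0
time_s: 8.63
eef_pos: [432.2, -51.0, 119.9]
ee_rot: [-0.0, 0.439, 0.898, -0.0]
force: [0.5, 0.3, -0.1]
grip_width: -0.002
grip_force: 0.0
```

View pics/c3.png

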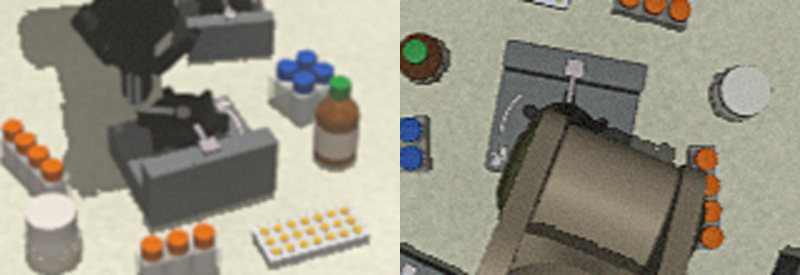

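The bar now points left, at (170,112) in the left half. That is the front-right lobe at -2.09, with two clicks left. I'll do the third one the same way.

```bash
python3 -m creep '[[[-0.25,-0.2,0,0,0,0],[-0.5,-0.4,0,0,0,0],[-0.75,-0.59,0,0,0,0],[-0.85,-0.34,0,0,0,-1],[-0.92,-0.08,0,0,0,-2],[-0.97,0.19,0,0,0,-3],[-1,0.45,0,0,0,-4],[-1.01,0.72,0,0,0,-5],[-0.99,0.99,0,0,0,-6],[-0.95,1.26,0,0,0,-7],[-0.88,1.52,0,0,0,-8],[-0.8,1.78,0,0,0,-9],[-0.8,1.78,0,0,0,-9],[-0.6,1.76,0,0,0,-9],[-0.4,1.73,0,0,0,-9],[-0.2,1.71,0,0,0,-9],[0,1.68,0,0,0,-9],[0.15,1.66,0,0,0,-9],[0.15,1.66,0,0,0,-9],[0.15,1.66,0,0,0,-9]]]'
python3 -m creep '[[[-0.04,-0.09,0,0,0,0.5],[-0.08,-0.17,0,0,0,1],[-0.11,-0.26,0,0,0,1.5],[-0.15,-0.35,0,0,0,2],[-0.17,-0.44,0,0,0,2.5],[-0.19,-0.53,0,0,0,3],[-0.21,-0.63,0,0,0,3.5],[-0.23,-0.72,0,0,0,4],[-0.24,-0.82,0,0,0,4.5],[-0.24,-0.91,0,0,0,5],[-0.24,-1,0,0,0,5.5],[-0.24,-1.1,0,0,0,6],[-0.24,-1.2,0,0,0,6.5],[-0.23,-1.29,0,0,0,7],[-0.21,-1.38,0,0,0,7.5],[-0.2,-1.48,0,0,0,8],[-0.17,-1.57,0,0,0,8.5],[-0.15,-1.66,0,0,0,9],[-0.15,-1.66,0,0,0,9],[-0.15,-1.66,0,0,0,9]]]'
python3 -c "
from h import *
d=snap('top','t4.png');c=snap('scene','s4.png')
a=c['image'][200:310,240:400];b=d['image'][190:300,270:430]
cv2.imwrite('pics/c4.png',np.clip(np.hstack([cv2.resize(x,(400,275),interpolation=2) for x in(a,b)])[:,:,::-1]*1.6,0,255).astype(np.uint8))"
```

```text
time_s: 10.4
eef_pos: [436.2, -9.6, 119.8]
ee_rot: [-0.0, 0.749, 0.662, -0.0]
force: [-1.0, 0.8, 0.1]
grip_width: 0.0
grip_force: 0.0
time_s: 12.07
eef_pos: [432.2, -51.0, 119.9]
ee_rot: [-0.0, 0.439, 0.898, -0.0]
force: [0.9, -1.0, 0.8]
grip_width: -0.001
grip_force: 0.0
```

View pics/c4.png

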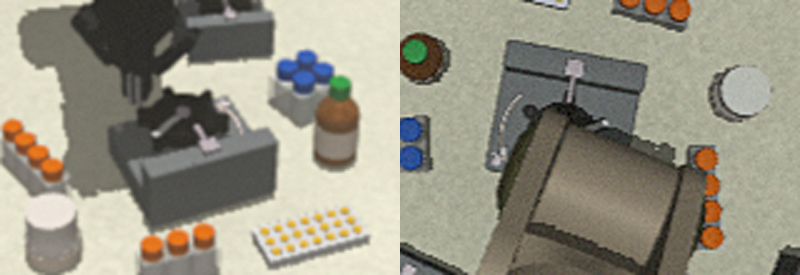

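The bar is now at the right rear, from (185,112) to (155,133) in the left half and near (600,125) in the right half, one click short of the pointer. I'll do the last click, then retract and lift.

```bash
python3 -m creep '[[[-0.25,-0.2,0,0,0,0],[-0.5,-0.4,0,0,0,0],[-0.75,-0.59,0,0,0,0],[-0.85,-0.34,0,0,0,-1],[-0.92,-0.08,0,0,0,-2],[-0.97,0.19,0,0,0,-3],[-1,0.45,0,0,0,-4],[-1.01,0.72,0,0,0,-5],[-0.99,0.99,0,0,0,-6],[-0.95,1.26,0,0,0,-7],[-0.88,1.52,0,0,0,-8],[-0.8,1.78,0,0,0,-9],[-0.8,1.78,0,0,0,-9],[-0.6,1.76,0,0,0,-9],[-0.4,1.73,0,0,0,-9],[-0.2,1.71,0,0,0,-9],[0,1.68,0,0,0,-9],[0.15,1.66,0,0,0,-9],[0.15,1.66,0,0,0,-9],[0.15,1.66,0,0,0,-9]]]'
python3 -m creep '[[[-0.04,-0.09,0,0,0,0.5],[-0.08,-0.17,0,0,0,1],[-0.11,-0.26,0,0,0,1.5],[-0.15,-0.35,0,0,0,2],[-0.17,-0.44,0,0,0,2.5],[-0.19,-0.53,0,0,0,3],[-0.21,-0.63,0,0,0,3.5],[-0.23,-0.72,0,0,0,4],[-0.24,-0.82,0,0,0,4.5],[-0.24,-0.91,0,0,0,5],[-0.24,-1,0,0,0,5.5],[-0.24,-1.1,0,0,0,6],[-0.24,-1.2,0,0,0,6.5],[-0.23,-1.29,0,0,0,7],[-0.21,-1.38,0,0,0,7.5],[-0.2,-1.48,0,0,0,8],[-0.17,-1.57,0,0,0,8.5],[-0.15,-1.66,0,0,0,9],[-0.15,-1.66,0,0,0,9],[-0.15,-1.66,0,0,0,9]]]'
python3 -m creep '[[[-0.25,-0.2,0,0,0,0],[-0.5,-0.4,0,0,0,0],[-0.75,-0.59,0,0,0,0],[-0.75,-0.59,0,0,0,0],[-0.75,-0.59,1,0,0,0],[-0.75,-0.59,2,0,0,0],[-0.75,-0.59,3,0,0,0],[-0.75,-0.59,4,0,0,0],[-1.7,-0.3,4.5,0,0,0],[-2.5,1,5,0,0,0],[-2.5,2,5,0,0,0],[-2.5,3,5,0,0,0],[-2.5,4,5,0,0,0],[-2.5,5,5,0,0,0],[-2.5,6,5,0,0,0],[-2.5,7,5,0,0,0],[-2.5,8,5,0,0,0],[-2.5,9,5,0,0,0],[-2.5,9,5,0,0,0],[-2.5,9,5,0,0,0]]]'
python3 -c "
from h import *
d=snap('top','t5.png');c=snap('scene','s5.png')
a=c['image'][200:310,240:400];b=d['image'][170:280,260:420]
cv2.imwrite('pics/c5.png',np.clip(np.hstack([cv2.resize(x,(400,275),interpolation=2) for x in(a,b)])[:,:,::-1]*1.6,0,255).astype(np.uint8))"
```

```text
time_s: 13.83
eef_pos: [436.2, -9.6, 119.8]
ee_rot: [-0.0, 0.749, 0.662, -0.0]
force: [-0.3, 0.4, 0.6]
grip_width: 0.001
grip_force: 0.0
time_s: 15.5
eef_pos: [432.2, -51.0, 119.9]
ee_rot: [-0.0, 0.439, 0.898, -0.0]
force: [-0.4, 0.1, 0.8]
grip_width: -0.004
grip_force: 0.0
time_s: 17.17
eef_pos: [369.6, 174.5, 244.8]
ee_rot: [-0.0, 0.438, 0.899, -0.0]
force: [0.0, 0.5, -0.4]
grip_width: -0.006
grip_force: 0.0
```

View pics/c5.png

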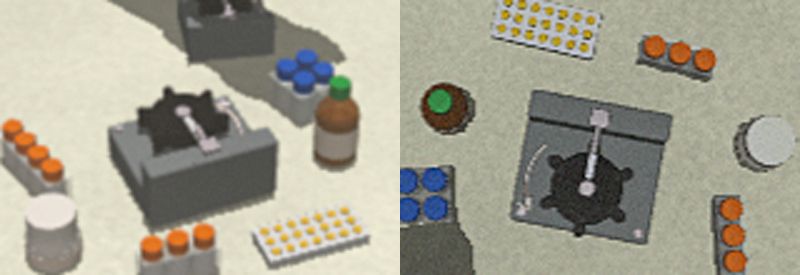

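The bar runs from the hub (587,188) straight to the pointer (598,120), and the hand is clear with the bystanders unmoved. I'll hand the job in.

```bash
python3 -c "
from rig import ctrl
print(ctrl.finish_job())"
```

```text
the job is handed in; nothing more can be done
None
```

I turned the wheel four clicks anticlockwise, and the last picture shows its barred lobe under the pointer, the bystanders unmoved and the hand clear; I handed the job in at about 17 s, and no verdict was returned.

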